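# Brush out the narrow cement pot

### The arm

A 6-joint arm with a two-finger parallel gripper is mounted at the origin on a cart in front of the work surface, level with it; the furniture and walls round the work are solid. World frame = base frame: x ahead of the robot, y to its left, z up, the work surface at z = 0. Lengths are in m, angles in rad, forces in N, time in s.
With the tool pointing down it reaches from about 0.375 to 0.975 m from the base axis. Payload 3.8 kg.
Tool frame: the origin (TCP) lies on the centre line of the jaws, within the pads' length; the fingertips stand tip_extent ahead of it and the grasp point (between the pads) lies 11 mm behind it (tip_extent is the distance from the TCP to the fingertips, in m); z points along the fingers, y is the line along which they close (so a half turn about z gives the same grasp; the last joint's range is limited). The gripper opens to 85 mm and grips with 20 to 120 N. Pads are 22 mm wide; open, the fingers measure 114 mm over their backs; the gripper's body (76 mm by 85 mm) begins 54 mm behind the grasp point. The pads swing forward as they close: fully open they stand 13 mm farther back than shut.
Start: joints at [-1.206, 0.264, 1.604, -0, 1.274, -0.037], TCP at [0.264, -0.621, 0.205] pointing down, gripper open.
Joint ranges: [-2.63, 2.63], [-0.94, 2.18], [0.31, 2.57], [-1.31, 4.45], [0, 2.66], [-2.55, 2.55]. Speed limits (rad/s): [2.57, 2.57, 3.14, 3.14, 3.14, 3.14].

### API

Orientations are given as a rotation vector (axis times angle).
In Python, from cell import get_obs, snapshot, camera_info, hand_in, tip_extent gives the robot as it stands. The module is installed in compiled form; this text tells all that it offers.
- The arm moves only by the shell command python3 -m inch 'ROWS' [OPENING] [FORCE]. ROWS is JSON, a list of rows, each a list of 4 numbers: the shift along the tool's x, y, z normalised to -1 to 1, where 1 is 500 mm, then the turn about the tool's z normalised to -1 to 1, where 1 is 30 degrees. In form: [[tx, ty, tz, turn], ...]. A call has 1 to 20 rows; each row shifts and turns the commanded pose from where the row before left it, along the tool's axes as they then stand; what a row does not reach is not made up. A row lasts 1/8 s, in which the tool goes at most 62.5 mm and 10.7 degrees, less where a joint would pass 70% of its speed; a pose out of reach is approached as far as the arm can. A call with a number of a shift or a turn outside -1 to 1 is refused whole. A call with a gripper value outside its range is refused whole. OPENING is the closure, from -1 (fully open) to 1 (shut), set as the call begins (- or left out, the last holds). The fingers move at their own pace and stop on an object; FORCE is the grip in N (left out, the last holds). Time passes only in rows, so rows that do not move let the fingers close. It gives the time, the measured TCP pose, the force, the opening and the grip force at its end, in the units of the state.
- get_obs(): the state, without advancing time (a new reading comes with each control period).
- snapshot(name): name is "scene" or "top" or "wrist"; returns (picture, depth): 420x560x3 uint8, blue, green, red; 420x560 float32, m along the optical axis (not along the pixel's ray), 0 where there is no reading.
- camera_info(name): a dict with "mtx" (3x3 intrinsics, pixels), "k1" (the pictures are not rectified: a ray, as slopes to the right and down, at radius r is drawn at 1 + k1 r^2 times it, then the intrinsics apply), "eye" and "attitude" of the camera in the world; the wrist camera has in their place "tool_from_camera" (4x4, takes a point from camera to tool coordinates, whose origin is the TCP and whose axes are the flange's). Camera axes: x right, y up, looking along -z (the intrinsics and any distortion apply to the point x, -y, -z); pixel columns grow to the right and rows downward; lengths in m; the calibration is good to about 2 mm. A picture is of the moment at which its call begins: read the wrist's pose just before it. camera_info takes no time and is no camera call.
- hand_in(): hands the job in; it is judged then, once.
The state is a dict: "clock": time; "qpos": joint angles; "joint_vel": joint speeds; "joint_torque": joint torques, N m; "tool_pos": TCP position; "ee_rot": TCP orientation; "force": force on the tool from outside, world axes, zero at the start; "ft_torque": the same for the moment, N m; "grip_width": finger opening in m; "gripper_force": force on a finger pad.
Only numpy, scipy, OpenCV 4.12 (cv2) and the standard library are available. Lean on these libraries where they do the work, as an engineer would, in place of code of your own. Each camera call takes 0.05 s, during which the arm holds its last target. There are 200 camera calls.

### The job

The cement pot is empty and must be brushed out before it is refilled. Swing its cover aside until the mouth is completely clear, take the brush out of the eye of its stand and brush the pot with three full strokes: each time down to the bottom and up again until the bristles reach the mouth. Then hang the brush back in the eye of the stand, flange resting flat on it, and leave the cover wide open so that the pot can air; disturb nothing else on the bench.

Things in the scene. Friction and masses are not known exactly. Their poses are not given: they have to be found in the camera images.
- cement_pot: Narrow upright cement pot of dull grey metal with dried brown runs, on a round dark foot 92 mm across that is screwed to the bench. Origin: centre of the foot's underside; z up. Outer diameter 53 mm, bore 42 mm, rim 100 mm above the bench, inner floor 12 mm above the bench. Its x axis points from the pot's axis to the cover's pivot
- pot_cover (a joint): Flat round grey metal cover (61 mm, 5 mm thick) that swings level about an upright pivot 36 mm from the pot's axis on the pot's +x side. 0: closed over the mouth; grows counter-clockwise seen from above; the mouth is completely clear above 1.75; stop at 2.2 rad. Light friction, stays where it is left
- cover_pivot (a point): Point on the cover's pivot axis, 3 mm above the rim
- cover_knob (a point): The middle of the cover's dark wooden knob, 17 mm in diameter, a round upright grip that stands from 105 to 131 mm above the bench on the cover's free end, 64 mm from the pivot axis (this point: 122 mm above the bench). Moves with the cover
- pot_mouth (a point): Centre of the pot's mouth, at rim height
- pot_floor (a point): Centre of the pot's inner floor, 88 mm below the rim
- brush_stand: Steel brush stand fixed to the bench: a round drip dish 100 mm across, a 12 mm post 40 mm from its centre on its own +x side, and an arm with a closed eye over the middle of the dish. Origin: centre of the dish's underside; z up
- stand_eye (a point): Centre of the stand's eye at its top face, 128 mm above the bench; ring 58 mm outside, hole 39 mm, 10 mm thick
- pot_brush: Upright brush, 207 mm long, 90 g. Origin at the bristle end, z towards the handle. Along z: bristle head 0 to 44 mm (35 mm across, stiff core 32), 8 mm wire stem, brass taper 96 to 107 up to a plug of 33 mm, brass flange 118 to 124 (52 mm across), wooden handle to 207, 21 mm thick from 142 to 190. Hangs bristles down, flange resting on the eye
- brush_tip (a point): Bristle end of the brush, on its axis (the body's origin)
- brush_flange (a point): Centre of the underside of the brush's flange, 118 mm from the bristle end
- brush_grip (a point): Point on the axis of the handle where it is best gripped, 168 mm from the bristle end
- spray_bottle: Bystander: clear pump bottle, 42 mm in diameter, 163 mm tall, standing. Origin: centre of its underside
- tin_wax: Bystander: round open tin with pale wax, 62 mm in diameter, 19 mm high. Origin: centre of its underside
- hammer: Bystander: cobbler's hammer lying flat, 258 mm long, 36 mm high. Origin: centre of its underside
- thread_cone: Bystander: cream cone of thread, 52 mm in diameter, 95 mm tall, standing. Origin: centre of its underside
- edge_iron: Bystander: small edge iron with a wooden handle lying on the bench, 142 mm long, 23 mm high. Origin: centre of its underside
- shoe_in_work: Bystander: red shoe on the bench, 103 x 270 x 108 mm. Origin: centre of its underside

How it is judged:
On the way, in this order (a step that is already met when the one before it is completed fails the run):
1. the cover is swung aside, clear of the mouth (value of joint pot_cover above 1.75 rad), for 0.2 s.
2. the bristle end is down at the bottom of the pot (first stroke) (horizontal distance between brush_tip and pot_floor below 0.02 m and z of brush_tip in the frame of pot_floor below 0.014 m), for 0.05 s.
3. the brush is drawn up to the mouth (horizontal distance between brush_tip and pot_floor below 0.02 m and z of brush_tip in the frame of pot_floor above 0.04 m), for 0.05 s.
4. down at the bottom again (second stroke) (all of step 2), for 0.05 s.
5. drawn up to the mouth again (all of step 3), for 0.05 s.
6. down at the bottom once more (third stroke) (all of step 4), for 0.05 s.
At the end, for the whole second after the job is handed in: The cover stands open beyond 1.75 rad; the brush hangs at rest, bristles down, in the eye of its stand, its flange within 4 mm of the eye's top face in height and within 6 mm of its centre, leaning less than 0.08 rad (value of joint pot_cover above 1.75 rad and horizontal distance between brush_flange and stand_eye below 0.006 m and z of brush_flange in the frame of stand_eye between -0.004 and 0.004 m and angle between pot_brush's own z axis and vertical below 0.08 rad and linear speed of pot_brush below 0.02 m/s); the robot touches nothing.
It fails at once if a bystander is shifted by more than 3 cm (distance of any of spray_bottle, tin_wax, hammer, thread_cone, edge_iron, shoe_in_work from where it was at the start of the episode above 0.03 m).
It fails at once if the spray bottle or the thread cone is knocked over (angle between any of spray_bottle, thread_cone's own z axis and vertical above 0.6 rad).
It also fails if it takes over 72 s, if anything falls off the work surface, if the arm or the gripper's body presses on something with over 40 N, if the wrist force passes 120 N, or if a joint passes its speed limit or range.

## Working session

There is one attempt and no reset: what is moved stays moved. The work goes in short steps, Python scripts to look and compute and a shell command to move; the robot and the scene stay as the last step left them, time stands still between calls to the robot, and variables do not carry over. Pictures are saved under pics/ and viewed, at most 10 in all, crops included, and the job is handed in when it is done.

```bash
mkdir -p pics
cat > h.py <<'E'
import numpy as np, cv2
from cell import *
from scipy.spatial.transform import Rotation as R
def pts(name, d, info=None):
    """world coords for each pixel (fixed cams) """
    i=camera_info(name); K=np.array(i["mtx"]); h,w=d.shape
    u,v=np.meshgrid(np.arange(w),np.arange(h))
    xd=(u-K[0,2])/K[0,0]; yd=(v-K[1,2])/K[1,1]
    x,y=xd.copy(),yd.copy()
    for _ in range(10):
        s=1+i["k1"]*(x*x+y*y); x=xd/s; y=yd/s
    P=np.stack([x*d,-y*d,-d],-1)
    if name=="wrist":
        T=np.array(i["tool_from_camera"]); P=P@T[:3,:3].T+T[:3,3]
        o=get_obs(); return P@R.from_rotvec(o["ee_rot"]).as_matrix().T+np.array(o["tool_pos"])
    A=np.array(i["attitude"]); A=A if A.shape==(3,3) else R.from_rotvec(A).as_matrix()
    return P@A.T+np.array(i["eye"])
E
python3 - <<'E'
from h import *
print(get_obs(),tip_extent() if callable(tip_extent) else tip_extent)
for n in("scene","top"):
    print(camera_info(n))
    p,d=snapshot(n); cv2.imwrite(f"pics/{n}.png",p); np.save(n+"_d.npy",d); np.save(n+"_P.npy",pts(n,d))
E
```

```text
{'clock': 0.0, 'qpos': array([-1.20589553e+00,  2.64764708e-01,  1.60537130e+00,  3.63992573e-05,
        1.27366898e+00, -3.68993373e-02]), 'joint_vel': array([-0.00014584, -0.00132055, -0.00125662,  0.0001918 ,  0.00024371,
        0.0025564 ]), 'joint_torque': array([ 9.21332248e-04, -5.15106225e+01, -3.67314398e+01, -2.59738208e-04,
        1.28070154e-02, -6.38596632e-06]), 'tool_pos': array([ 0.26370918, -0.62051059,  0.20325574]), 'ee_rot': array([-3.07626594e+00, -6.26455989e-01,  5.13095885e-04]), 'force': array([-0.39177694, -0.1688863 ,  0.10633915]), 'ft_torque': array([-0.02212983, -0.02200781,  0.014598  ]), 'gripper_force': 0.0, 'grip_width': 0.08524351421571602} 0.008
{'mtx': array([[411.45696534,   0.        , 287.20308358],
       [  0.        , 411.45696534, 212.15877465],
       [  0.        ,   0.        ,   1.        ]]), 'k1': 0.039174533844431814, 'eye': array([0.09141901, 0.75434919, 0.48910378]), 'attitude': array([ 0.43053074, -1.38820966, -2.18255858])}
{'mtx': array([[495.72012049,   0.        , 271.01277454],
       [  0.        , 495.72012049, 207.78192254],
       [  0.        ,   0.        ,   1.        ]]), 'k1': -0.03973313920930448, 'eye': array([0.33861576, 0.0964144 , 1.13244222]), 'attitude': array([ 0.18065201, -0.16428738, -1.44284686])}
```

View pics/scene.png

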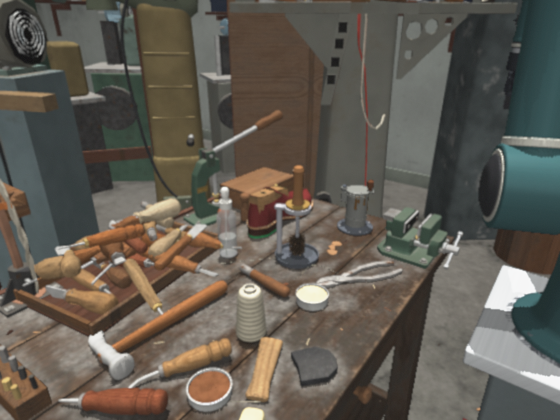

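View pics/top.png

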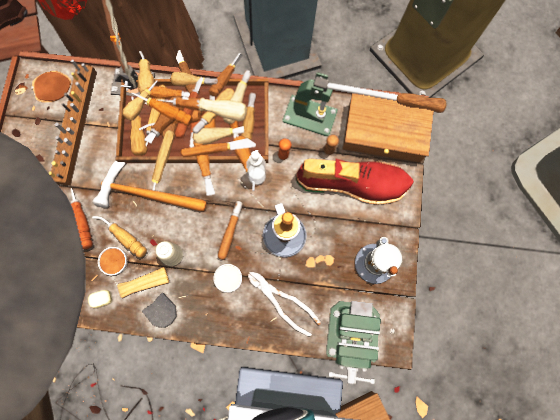

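The scene view shows the brush stand near (297,215) and the pot at (356,208). The top view has the stand at (286,230), the pot at (383,258) and the dark knob near (393,270). I'll enlarge these for measuring.

Run:
```python
from h import *
t=cv2.imread("pics/top.png"); s=cv2.imread("pics/scene.png")
a=cv2.resize(t[190:300,250:420],None,fx=4.7,fy=4.7,interpolation=cv2.INTER_CUBIC)[:, :800]
cv2.imwrite("pics/topc.png",a)
b=cv2.resize(s[150:280,260:400],None,fx=4.5,fy=4.5,interpolation=cv2.INTER_CUBIC)
cv2.imwrite("pics/scc.png",b)
P=np.load("top_P.npy")
sub=P[190:300,250:420].reshape(-1,3)
print("bench z",np.median(P[240:260,330:350,2]))
def fit(m,r0):
    q=sub[m]; print(len(q),q.mean(0),q.min(0),q.max(0),cv2.minEnclosingCircle(q[:,:2].astype(np.float32)))
for lo,hi in((.095,.112),(.113,.14),(.14,.2),(.2,.23)):
    m=(sub[:,2]>lo)&(sub[:,2]<hi)
    for side in (0,1):
        u=np.tile(np.arange(250,420),110); mm=m&((u>330) if side else (u<330))
        if mm.sum(): print(lo,"pot" if side else "stand"); fit(mm,0)
```

```text
bench z -0.0006928200918893124
0.095 pot
734 [ 0.49707943 -0.12817734  0.10512526] [ 0.45669612 -0.16155422  0.09500226] [ 0.53717783 -0.09927631  0.111994  ] ((0.498063325881958, -0.13285192847251892), 0.041760172694921494)
0.113 stand
479 [0.53241234 0.08814667 0.13176496] [0.50412    0.05674736 0.1208106 ] [0.57918994 0.11330983 0.13932166] ((0.5420585870742798, 0.0890926793217659), 0.03929971531033516)
0.113 pot
74 [ 0.47070423 -0.13798084  0.12732817] [ 0.45998879 -0.14803961  0.11303192] [ 0.53092083 -0.11403072  0.13402584] ((0.4949668049812317, -0.13050802052021027), 0.037070032209157944)
0.14 stand
85 [0.52518058 0.08561688 0.16073852] [0.51969115 0.06949809 0.14000489] [0.54750611 0.09847306 0.19520591] ((0.535896897315979, 0.08229279518127441), 0.017376486212015152)
0.2 stand
120 [0.53092255 0.08552229 0.21506268] [0.520489   0.07323765 0.20819737] [0.54209829 0.09659049 0.22028167] ((0.5319526195526123, 0.08519409596920013), 0.012095684185624123)
```

View pics/topc.png

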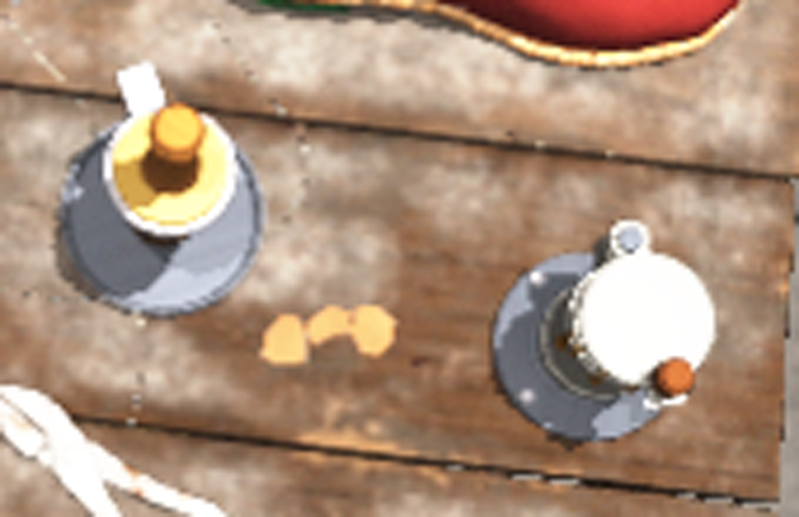

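View pics/scc.png

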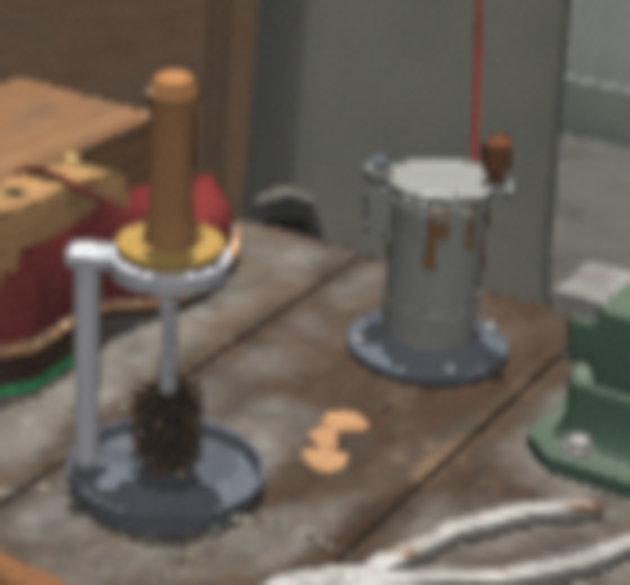

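```bash
cat >> h.py <<'E'
def ray(name,u,v,z):
    i=camera_info(name); P=pts(name,np.ones((420,560)))
    e=np.array(i["eye"]); f=cv2.remap(P.astype(np.float32),np.float32([[u]]),np.float32([[v]]),cv2.INTER_LINEAR)[0,0]-e
    return e+f*(z-e[2])/f[2]
E
python3 - <<'E'
from h import *
f=lambda x,y,z:ray("top",250+(x+.5)/4.7-.5,190+(y+.5)/4.7-.5,z).round(4)
g=lambda x,y,z:ray("scene",260+(x+.5)/4.5-.5,150+(y+.5)/4.5-.5,z).round(4)
print("knob",f(674,377,.131),"scene",g(497,146,.131))
print("pivot",f(629,237,.108),"scene",g(378,163,.108))
print("cover",f(643,318,.105),"scene",g(440,178,.105))
print("foot",f(592,345,.01),"scene",g(428,350,.01))
print("handle top",f(178,132,.217),"scene",g(174,80,.217))
print("flange",f(171,170,.134),"scene",g(171,243,.134))
print("dish",f(162,222,.01),"scene",g(166,482,.01))
E
```

```text
knob [ 0.4671 -0.1394  0.131 ] scene [ 0.463  -0.1272  0.131 ]
pivot [ 0.5299 -0.1205  0.108 ] scene [ 0.5294 -0.12    0.108 ]
cover [ 0.4949 -0.13    0.105 ] scene [ 0.4945 -0.1271  0.105 ]
foot [ 0.4934 -0.1273  0.01  ] scene [ 0.4832 -0.1064  0.01  ]
handle top [0.5302 0.0858 0.217 ] scene [0.5263 0.094  0.217 ]
flange [0.5304 0.0858 0.134 ] scene [0.5298 0.0885 0.134 ]
dish [0.528 0.086 0.01 ] scene [0.5235 0.0982 0.01  ]
```

The measurements agree: pot axis (0.495,-0.1295), pivot (0.530,-0.1205), knob about (0.4675,-0.1375) and brush (0.530,0.086).

```bash
cat > to.py <<'E'
import sys
from h import *
o=get_obs(); M=R.from_rotvec(o["ee_rot"]).as_matrix()
yaw=np.degrees(np.arctan2(M[1,0],M[0,0]))
print("t",round(o["clock"],2),"pos",o["tool_pos"].round(4),"yaw",yaw.round(2),"tilt z",M[:,2].round(3),"q6",o["qpos"][5].round(2),"F",o["force"].round(1),"w",round(o["grip_width"],4),"gf",round(float(o["gripper_force"]),1))
for a in sys.argv[1:]:
    g=np.array(eval(a)); d=M.T@(g[:3]-o["tool_pos"])/.5
    print("tool delta units",d.round(4),"turn units",(-(g[3]-yaw)/30).round(3) if len(g)>3 else "")
E
python3 to.py .4675,-.1375,.2,14.3
```

```text
t 0.1 pos [ 0.2637 -0.6206  0.2033] yaw 23.02 tilt z [-0.001  0.002 -1.   ] q6 -0.04 F [ 0.7 -0.4 -0.7] w 0.0855 gf 0.0
tool delta units [ 0.753  -0.7298  0.0082] turn units 0.291
```

```bash
python3 -m inch '[[0.0538,-0.0521,0,0],[0.0538,-0.0521,0,0],[0.0538,-0.0521,0,0],[0.0538,-0.0521,0,0],[0.0538,-0.0521,0,0],[0.0538,-0.0521,0,0],[0.0538,-0.0521,0,0],[0.0538,-0.0521,0,0],[0.0538,-0.0521,0,0],[0.0538,-0.0521,0,0],[0.0538,-0.0521,0,0],[0.0538,-0.0521,0,0],[0.0538,-0.0521,0,0],[0.0538,-0.0521,0,0],[0,0,0,0.29],[0,0,0,0],[0,0,0,0]]' -1
python3 - <<'E'
from h import *
p,d=snapshot("wrist"); cv2.imwrite("pics/w1.png",p); P=pts("wrist",d); np.save("w1.npy",P)
m=(P[...,2]>.122)&(P[...,2]<.14); ys,xs=np.nonzero(m)
q=P[m]; k=np.hypot(q[:,0]-.4675,q[:,1]+.1375)<.02
print("knob",k.sum(),q[k].mean(0),q[k].min(0),q[k].max(0))
E
python3 to.py .4675,-.1375,.117,14.3
```

```text
clock: 2.22
tool_pos: [0.4677, -0.1385, 0.2043]
ee_rot: [-3.117, -0.395, 0.001]
force: [0.8, 0.5, 0.5]
grip_width: 0.0853
gripper_force: 0.0
knob 314 [ 0.47021865 -0.14167484  0.13105156] [ 0.46100984 -0.15010605  0.12230954] [ 0.47733214 -0.13375693  0.13428601]
t 2.27 pos [ 0.4677 -0.1386  0.2044] yaw 14.39 tilt z [-0.  0. -1.] q6 0.98 F [-0.6 -0.5 -0.5] w 0.0853 gf 0.0
tool delta units [ 0.0003 -0.0022  0.1748] turn units 0.003
```

View pics/w1.png

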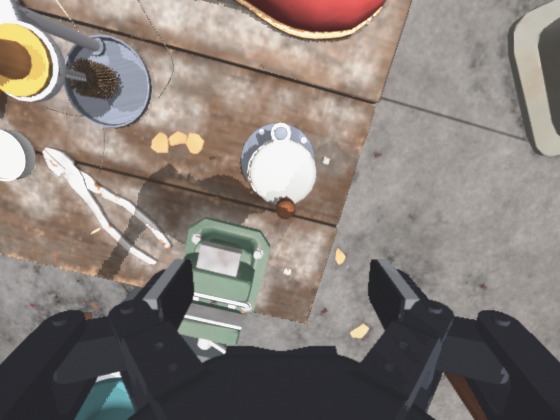

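The wrist view shows the knob at (286,208), centred under the jaws, with the vise at (225,265) off to the left. I'll narrow the jaws and descend.

```bash
python3 - <<'E'
import numpy as np
P=np.load("w1.npy").reshape(-1,3); m=(P[:,0]>.40)&(P[:,0]<.5)&(P[:,1]>-.11)&(P[:,1]<-.05)
print(P[m][:,2].max()); 
m=(P[:,0]>.28)&(P[:,0]<.43)&(P[:,1]>-.2)&(P[:,1]<-.05); print(P[m][:,2].max())
E
python3 -m inch '[[0.001,0.001,0,0],[0,0,0.03,0],[0,0,0.04,0],[0,0,0.04,0],[0,0,0.04,0],[0,0,0.024,0],[0,0,0,0],[0,0,0,0]]' -0.1 20; python3 to.py .4682,-.139,.117,14.3
```

```text
0.3302719198038031
0.09476421601264841
clock: 3.28
tool_pos: [0.4691, -0.1389, 0.1181]
ee_rot: [3.117, 0.392, 0.001]
force: [0.5, -0.3, 0.4]
grip_width: 0.0471
gripper_force: 0.0
t 3.27 pos [ 0.4691 -0.1389  0.1181] yaw 14.32 tilt z [ 0.001 -0.    -1.   ] q6 0.98 F [ 0.5 -0.3  0.4] w 0.0471 gf 0.0
tool delta units [-0.0017 -0.0002  0.0022] turn units 0.001
```

```bash
python3 -m inch '[[0,0,0,0],[0,0,0,0],[0,0,0,0],[0,0,0,0],[0,0,0,0],[0,0,0,0]]' 1 20; python3 to.py .4682,-.139,.117,14.3
python3 - <<'E'
import numpy as np
# arc step in tool axes: knob at tool -x radial offset 64mm from pivot, step a
for n in (10,12,14,16):
    a=np.radians(114/n); 
    # rotate about pivot located at +x*64mm; tool x toward pivot; y(tool) = world -90 => tangent dir
    print(n, "x",.064*(1-np.cos(a))/.5,"y",.064*np.sin(a)/.5,"turn",-114/n/30)
E
```

```text
clock: 4.03
tool_pos: [0.4685, -0.1387, 0.1175]
ee_rot: [-3.117, -0.392, 0.0]
force: [0.3, 0.3, -0.5]
grip_width: -0.0001
gripper_force: 0.0
t 4.03 pos [ 0.4685 -0.1387  0.1175] yaw 14.32 tilt z [-0.  0. -1.] q6 0.98 F [ 0.3  0.3 -0.5] w -0.0001 gf 0.0
tool delta units [-0.0008  0.0005  0.0011] turn units 0.001
10 x 0.0025252896484196014 y 0.02530013956852815 turn -0.38
12 x 0.001755443003234376 y 0.02112609355016674 turn -0.31666666666666665
14 x 0.0012904976778799408 y 0.018130141237195398 turn -0.2714285714285714
16 x 0.0009884272504362174 y 0.015876409785662123 turn -0.2375
```

The jaws closed on nothing, so I'll look again.

Run:
```python
from h import *
p,d=snapshot("wrist"); t,dt=snapshot("top"); P=pts("wrist",d); Q=pts("top",dt)
cv2.imwrite("pics/mix.png",np.hstack([cv2.resize(p[60:,120:440],(480,540)),cv2.resize(t[200:300,340:440],(320,320))]) if 0 else np.hstack([cv2.resize(p[100:420,140:420],(470,537)),cv2.copyMakeBorder(cv2.resize(t[210:300,350:420],(330,424),interpolation=cv2.INTER_CUBIC),0,113,0,0,0)]))
```

```text
(no output)
```

View pics/mix.png

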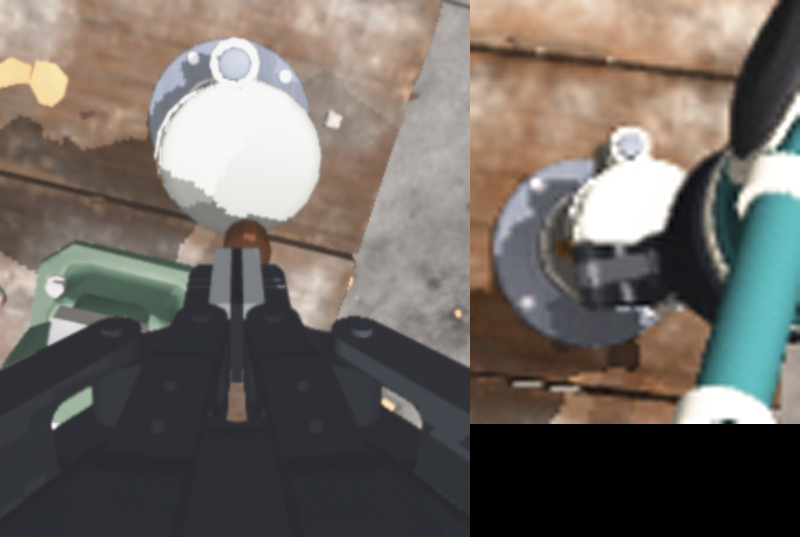

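Run:
```python
from h import *
p,d=snapshot("wrist"); P=pts("wrist",d); o=get_obs(); M=R.from_rotvec(o["ee_rot"]).as_matrix()
c=lambda x,y:(int(100+y*320/537),int(140+x*280/470))
for n,x,y in(("knob",247,226),("knob",247,235),("knob",247,244),("knob",264,240),("padL",224,252),("padL",224,275),("padL",224,300),("padR",252,252),("padR",252,275),("padR",252,300),("cover",240,150),("pivot",235,60)):
    q=P[c(x,y)]; print(n,c(x,y),q.round(4),"tool",(M.T@(q-o["tool_pos"])).round(4))
print(camera_info("wrist")["tool_from_camera"])
```

```text
knob (234, 287) [ 0.4761 -0.1405  0.1208] tool [ 0.0069  0.0036 -0.0032]
knob (240, 287) [ 0.4761 -0.1403  0.1309] tool [ 0.007   0.0034 -0.0133]
knob (245, 287) [ 0.474  -0.1408  0.1329] tool [ 0.0047  0.0034 -0.0153]
knob (243, 297) [ 0.4752 -0.1465  0.1294] tool [ 0.0046  0.0092 -0.0119]
padL (250, 273) [ 0.4778 -0.1322  0.1534] tool [ 0.0106 -0.004  -0.0358]
padL (263, 273) [ 0.4778 -0.1326  0.1675] tool [ 0.0105 -0.0036 -0.05  ]
padL (278, 273) [ 0.4774 -0.133   0.1803] tool [ 0.01   -0.0033 -0.0628]
padR (250, 290) [ 0.4802 -0.1402  0.1541] tool [ 0.0109  0.0044 -0.0366]
padR (263, 290) [ 0.4797 -0.1399  0.1677] tool [ 0.0106  0.004  -0.0502]
padR (278, 290) [ 0.48   -0.1394  0.182 ] tool [ 0.0109  0.0035 -0.0645]
cover (189, 282) [ 0.4994 -0.1315  0.1074] tool [0.0317 0.0007 0.0101]
pivot (135, 280) [ 0.5309 -0.1222  0.1137] tool [ 0.0645 -0.0005  0.0038]
[[-4.19319235e-04  9.61353376e-01  2.75317111e-01  6.93809575e-02]
 [ 9.99999905e-01  4.36905784e-04 -2.54853378e-06 -2.01242531e-04]
 [-1.22737680e-04  2.75317083e-01 -9.61353467e-01 -1.70919313e-01]
 [ 0.00000000e+00  0.00000000e+00  0.00000000e+00  1.00000000e+00]]
```

Run:
```python
from h import *
p,d=snapshot("wrist"); P=pts("wrist",d); o=get_obs(); M=R.from_rotvec(o["ee_rot"]).as_matrix()
T=(P-o["tool_pos"])@M
for r in range(240,256,1): print(r,[tuple((T[r,c]*1000).round(1)) for c in (272,288)],p[r,272],p[r,288])
```

```text
240 [(np.float64(-44.4), np.float64(-9.2), np.float64(116.5)), (np.float64(6.6), np.float64(4.0), np.float64(-12.4))] [ 90 106 129] [ 69  95 146]
241 [(np.float64(-45.4), np.float64(-9.2), np.float64(116.2)), (np.float64(6.9), np.float64(4.0), np.float64(-14.7))] [ 90 107 131] [ 73 102 156]
242 [(np.float64(-46.2), np.float64(-9.1), np.float64(115.4)), (np.float64(5.8), np.float64(4.0), np.float64(-13.5))] [ 91 108 131] [ 71 100 153]
243 [(np.float64(-47.7), np.float64(-9.2), np.float64(116.4)), (np.float64(5.6), np.float64(4.0), np.float64(-14.5))] [ 91 108 130] [ 61  84 126]
244 [(np.float64(-49.0), np.float64(-9.2), np.float64(116.7)), (np.float64(5.0), np.float64(4.0), np.float64(-14.4))] [ 92 108 131] [ 54  72 106]
245 [(np.float64(-50.4), np.float64(-9.2), np.float64(117.4)), (np.float64(4.5), np.float64(4.0), np.float64(-14.8))] [ 91 108 130] [ 55  72 105]
246 [(np.float64(-51.5), np.float64(-9.2), np.float64(117.5)), (np.float64(3.9), np.float64(4.0), np.float64(-14.7))] [ 91 105 127] [ 57  73 106]
247 [(np.float64(10.1), np.float64(-4.6), np.float64(-30.9)), (np.float64(10.0
[... 535 characters left out ...]
oat64(-4.4), np.float64(-36.7)), (np.float64(10.8), np.float64(3.4), np.float64(-37.5))] [133 128 125] [133 128 125]
252 [(np.float64(10.6), np.float64(-4.4), np.float64(-38.3)), (np.float64(10.6), np.float64(3.4), np.float64(-38.2))] [133 128 125] [132 127 124]
253 [(np.float64(10.9), np.float64(-4.3), np.float64(-40.0)), (np.float64(11.1), np.float64(3.3), np.float64(-40.6))] [133 128 125] [133 128 125]
254 [(np.float64(10.6), np.float64(-4.3), np.float64(-40.7)), (np.float64(10.7), np.float64(3.3), np.float64(-40.8))] [133 128 125] [133 128 125]
255 [(np.float64(10.8), np.float64(-4.3), np.float64(-42.0)), (np.float64(10.4), np.float64(3.3), np.float64(-41.2))] [133 127 125] [134 128 125]
```

The wrist depth puts the shut fingertips about 31 mm behind the reported TCP, not 8 mm ahead of it. The jaws therefore closed roughly 17 mm above the knob. I'll work with a -39 mm tool-z offset from here: reopen, go down about 37 mm more in small steps, and close again.

```bash
python3 -m inch '[[0,0.003,0,0],[0,0,0,0],[0,0,0,0],[0,0,0,0],[0,0,0.025,0],[0,0,0.025,0],[0,0,0.015,0],[0,0,0.009,0],[0,0,0,0],[0,0,0,0]]' -0.1 20; python3 to.py .4682,-.139,.080,14.3; python3 -m inch '[[0,0,0,0],[0,0,0,0],[0,0,0,0],[0,0,0,0],[0,0,0,0],[0,0,0,0]]' 1 20
```

```text
clock: 5.48
tool_pos: [0.4693, -0.1402, 0.0809]
ee_rot: [3.117, 0.392, 0.001]
force: [0.5, 0.4, -0.2]
grip_width: 0.0472
gripper_force: 0.0
t 5.47 pos [ 0.4693 -0.1402  0.0809] yaw 14.32 tilt z [ 0.001 -0.    -1.   ] q6 0.98 F [ 0.5  0.4 -0.2] w 0.0472 gf 0.0
tool delta units [-0.0015 -0.0029  0.0018] turn units 0.001
clock: 6.22
tool_pos: [0.4692, -0.1403, 0.081]
ee_rot: [3.117, 0.392, 0.001]
force: [0.2, -0.7, 4.1]
grip_width: 0.0155
gripper_force: 20.5
```

Gripped: width 15.5 mm, 20 N. Now the arc, in two halves.

```bash
python3 -m inch '[[0.0018,0.0211,0,-0.317],[0.0018,0.0211,0,-0.317],[0.0018,0.0211,0,-0.317],[0.0018,0.0211,0,-0.317],[0.0018,0.0211,0,-0.317],[0.0018,0.0211,0,-0.317],[0,0,0,0]]'; python3 to.py
```

```text
clock: 7.1
tool_pos: [0.5123, -0.183, 0.0809]
ee_rot: [-2.55, -1.833, -0.006]
force: [1.9, 6.6, 5.0]
grip_width: 0.016
gripper_force: 20.5
t 7.1 pos [ 0.5123 -0.183   0.0809] yaw 71.41 tilt z [ 0.002  0.003 -1.   ] q6 -0.07 F [1.9 6.6 5. ] w 0.016 gf 20.5
```

```bash
python3 -m inch '[[0.0018,0.0211,0,-0.317],[0.0018,0.0211,0,-0.317],[0.0018,0.0211,0,-0.317],[0.0018,0.0211,0,-0.317],[0.0018,0.0211,0,-0.317],[0.0018,0.0211,0,-0.317],[0,0,0,0],[0,0,0,0]]'; python3 to.py; python3 -m inch '[[0,0,0,0],[0,0,0,0],[0,0,0,0],[0,0,0,0],[0,0,-0.05,0],[0,0,-0.1,0],[0,0,-0.1,0],[0,0,-0.1,0],[0,0,-0.02,0],[0,0,0,0]]' -0.2; python3 to.py .5303,.0862,.25,104
```

```text
clock: 8.1
tool_pos: [0.5699, -0.1713, 0.0808]
ee_rot: [-1.365, -2.825, -0.005]
force: [-3.1, 7.7, 9.6]
grip_width: 0.0162
gripper_force: 20.7
t 8.1 pos [ 0.5699 -0.1713  0.0808] yaw 128.42 tilt z [-0.002  0.004 -1.   ] q6 -1.01 F [-3.1  7.7  9.6] w 0.0162 gf 20.7
clock: 9.35
tool_pos: [0.5709, -0.1744, 0.2663]
ee_rot: [1.366, 2.827, 0.0]
force: [0.0, -0.2, 0.2]
grip_width: 0.0512
gripper_force: 0.0
t 9.35 pos [ 0.5709 -0.1744  0.2663] yaw 128.43 tilt z [ 0.002 -0.001 -1.   ] q6 -1.01 F [ 0.  -0.2  0.2] w 0.0512 gf 0.0
tool delta units [0.4588 0.2602 0.0321] turn units 0.814
```

```bash
cat > look.py <<'E'
from h import *
import sys
def circ(Q):
    # robust algebraic circle fit
    Q=Q.copy()
    for _ in range(8):
        A=np.c_[2*Q,np.ones(len(Q))]; s=np.linalg.lstsq(A,(Q**2).sum(1),rcond=None)[0]
        r=np.sqrt(s[2]+s[0]**2+s[1]**2); e=abs(np.hypot(*(Q-s[:2]).T)-r); Q=Q[e<=np.quantile(e,.9)] if _<5 else Q
    return s[:2].round(4),r.round(4),len(Q)
n=sys.argv[1]; p,d=snapshot(n); P=pts(n,d); cv2.imwrite(f"pics/{sys.argv[2]}.png",p); np.save(sys.argv[2]+".npy",P)
def edge(z0,z1,c,r):
    m=((P[...,2]>z0)&(P[...,2]<z1)&(np.hypot(P[...,0]-c[0],P[...,1]-c[1])<r))
    q=P[m][:,:2]
    if len(q)<20: return print("few",len(q))
    h=cv2.convexHull(q.astype(np.float32))[:,0]; print("outer",circ(h.astype(float)),"n",len(q), "medz",np.median(P[m][:,2]).round(4))
print("rim");edge(.094,.106,(.495,-.1295),.032)
print("flange");edge(.124,.14,(.5303,.0862),.031)
print("handle top");edge(.205,.225,(.5303,.0862),.03)
E
python3 look.py wrist w3; python3 look.py top t3
```

```text
rim
outer (array([ 0.4957, -0.1294]), np.float64(0.0312), 19) n 1024 medz 0.0996
flange
few 0
handle top
few 0
rim
outer (array([ 0.4957, -0.1267]), np.float64(0.0293), 12) n 277 medz 0.0992
flange
outer (array([0.5322, 0.0852]), np.float64(0.0282), 17) n 398 medz 0.1339
handle top
outer (array([0.5325, 0.0856]), np.float64(0.0114), 9) n 121 medz 0.2157
```

```bash
python3 -m inch '[[0.0459,0.026,0,0],[0.0459,0.026,0,0],[0.0459,0.026,0,0],[0.0459,0.026,0,0],[0.0459,0.026,0,0],[0.0459,0.026,0,0],[0.0459,0.026,0,0],[0.0459,0.026,0,0],[0.0459,0.026,0,0],[0.0459,0.026,0,0],[0,0,0,0.27],[0,0,0,0.27],[0,0,0,0.27],[0,0,0,0],[0,0,0,0]]' -0.2; python3 to.py .5303,.0862,.25,104;python3 look.py wrist w4; python3 look.py top t4
```

```text
clock: 11.32
tool_pos: [0.529, 0.0863, 0.2641]
ee_rot: [-1.927, -2.479, 0.003]
force: [-0.1, 0.6, 0.2]
grip_width: 0.0514
gripper_force: 0.0
t 11.32 pos [0.529  0.0863 0.2641] yaw 104.27 tilt z [-0.002 -0.    -1.   ] q6 -0.13 F [-0.1  0.6  0.2] w 0.0514 gf 0.0
tool delta units [-0.0009  0.0024  0.0283] turn units 0.009
rim
outer (array([ 0.5016, -0.124 ]), np.float64(0.0233), 9) n 281 medz 0.1004
flange
outer (array([0.5323, 0.0857]), np.float64(0.0286), 22) n 1441 medz 0.1355
handle top
outer (array([0.5323, 0.0856]), np.float64(0.0119), 15) n 693 medz 0.2175
rim
outer (array([ 0.4962, -0.1283]), np.float64(0.0301), 13) n 270 medz 0.0993
flange
outer (array([0.5323, 0.0855]), np.float64(0.0285), 9) n 213 medz 0.1337
handle top
few 1
```

Run:
```python
import cv2,numpy as np
P=np.load("w3.npy"); m=np.hypot(P[...,0]-.5,P[...,1]+.13)<.07; ys,xs=np.nonzero(m); y0,x0=ys.min(),xs.min(); print(y0,ys.max(),x0,xs.max())
c=cv2.imread("pics/w3.png")[y0:ys.max(),x0:xs.max()]; cv2.imwrite("pics/w3c.png",cv2.resize(c,None,fx=3,fy=3,interpolation=cv2.INTER_CUBIC)[:600,:800])
```

```text
0 419 0 559
```

View pics/w3c.png

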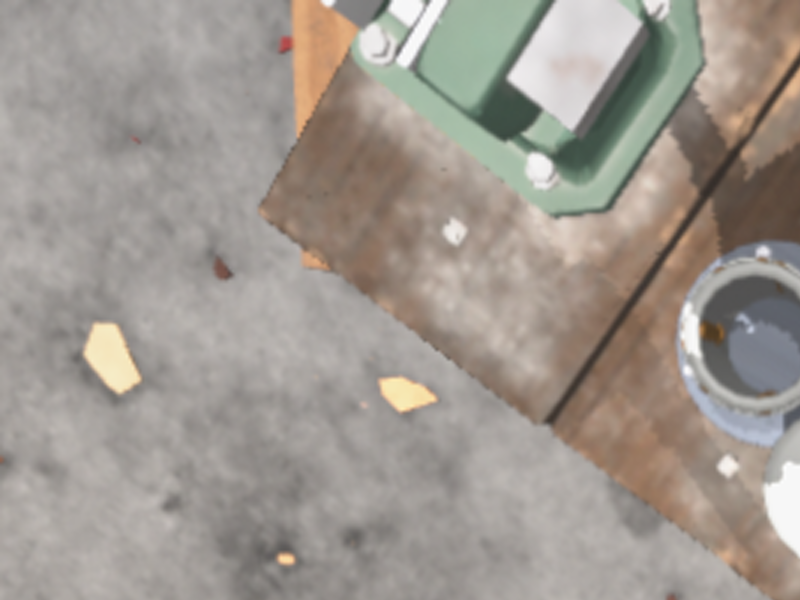

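The mouth is completely clear, with the inner rim centre near crop (760,335) and the cover at the lower right. Fits put the pot axis at (0.4957,-0.129) and the brush at (0.5317,0.0857). Next I grasp the brush.

```bash
python3 -m inch '[[-0.0024,0.005,0,0],[0,0,0.06,0],[0,0,0.06,0],[0,0,0.06,0],[0,0,0.05,0],[0,0,0.034,0],[0,0,0,0],[0,0,0,0]]' -0.2; python3 to.py .5317,.0857,.132,104; python3 -m inch '[[0,0,0,0],[0,0,0,0],[0,0,0,0],[0,0,0,0],[0,0,0,0],[0,0,0,0]]' 1 50;  python3 to.py .5317,.0857,.132,104
```

```text
clock: 12.42
tool_pos: [0.5334, 0.086, 0.1347]
ee_rot: [1.93, 2.477, 0.002]
force: [0.5, 1.0, 0.5]
grip_width: 0.0511
gripper_force: 0.0
t 12.43 pos [0.5334 0.086  0.1347] yaw 104.15 tilt z [ 0.002  0.    -1.   ] q6 -0.13 F [0.5 1.  0.5] w 0.0511 gf 0.0
tool delta units [ 0.0003 -0.0034  0.0054] turn units 0.005
clock: 13.18
tool_pos: [0.5333, 0.086, 0.1348]
ee_rot: [1.93, 2.477, 0.002]
force: [-0.6, -0.2, 5.8]
grip_width: 0.02
gripper_force: 48.7
t 13.18 pos [0.5333 0.086  0.1348] yaw 104.14 tilt z [ 0.002  0.    -1.   ] q6 -0.13 F [-0.6 -0.2  5.8] w 0.02 gf 48.7
tool delta units [ 0.0002 -0.0032  0.0056] turn units 0.005
```

```bash
python3 -m inch '[[0,0,-0.02,0],[0,0,-0.03,0],[0,0,-0.04,0],[0,0,-0.04,0],[0,0,-0.04,0],[0,0,-0.04,0],[0,0,-0.04,0],[0,0,-0.04,0],[0,0,-0.03,0],[0,0,0,0],[0,0,0,0]]';  python3 to.py .4957,-.129,.29,104
```

```text
clock: 14.55
tool_pos: [0.5321, 0.0859, 0.2928]
ee_rot: [-1.931, -2.477, 0.001]
force: [0.6, -0.1, -1.4]
grip_width: 0.02
gripper_force: 48.8
t 14.55 pos [0.5321 0.0859 0.2928] yaw 104.14 tilt z [-0.001 -0.    -1.   ] q6 -0.13 F [ 0.6 -0.1 -1.4] w 0.02 gf 48.8
tool delta units [-0.3989 -0.1755  0.0058] turn units 0.005
```

```bash
python3 -m inch '[[-0.0199,-0.0088,0,0],[-0.0399,-0.0175,0,0],[-0.0399,-0.0175,0,0],[-0.0399,-0.0175,0,0],[-0.0399,-0.0175,0,0],[-0.0399,-0.0175,0,0],[-0.0399,-0.0175,0,0],[-0.0399,-0.0175,0,0],[-0.0399,-0.0175,0,0],[-0.0399,-0.0175,0,0],[-0.0199,-0.0088,0,0],[0,0,0,0],[0,0,0,0],[0,0,0,0]]';  python3 to.py .4957,-.129,.29,104
python3 - <<'E'
from h import *
out=[]
for n in("wrist","scene"):
    p,d=snapshot(n); P=pts(n,d); np.save(n+"5.npy",P)
    if n=="scene":
        m=(np.hypot(P[...,0]-.4957,P[...,1]+.129)<.03)
        for z0,z1 in((.165,.21),(.22,.25),(.265,.283)):
            q=P[m&(P[...,2]>z0)&(P[...,2]<z1)]; print(z0,len(q),q.mean(0).round(4) if len(q) else "",q.min(0).round(4) if len(q) else "",q.max(0).round(4) if len(q) else "")
        p=p[90:250,280:420]
        out.append(cv2.resize(p,(393,450)))
    else: out.append(cv2.resize(p[60:,130:430],(375,450)))
cv2.imwrite("pics/5.png",np.hstack(out))
E
```

```text
clock: 16.3
tool_pos: [0.4964, -0.1283, 0.2936]
ee_rot: [-1.93, -2.479, -0.0]
force: [-0.3, 0.1, -0.9]
grip_width: 0.0203
gripper_force: 48.9
t 16.3 pos [ 0.4964 -0.1283  0.2936] yaw 104.19 tilt z [-0.  0. -1.] q6 -0.55 F [-0.3  0.1 -0.9] w 0.0203 gf 48.9
tool delta units [-0.0011 -0.0017  0.0071] turn units 0.006
0.165 234 [ 0.4917 -0.1229  0.1909] [ 0.4776 -0.1464  0.1687] [ 0.5128 -0.1094  0.2099]
0.22 43 [ 0.4954 -0.1283  0.2343] [ 0.4927 -0.1353  0.2204] [ 0.4998 -0.123   0.2487]
0.265 75 [ 0.4919 -0.1199  0.2759] [ 0.4799 -0.1344  0.2652] [ 0.5082 -0.1112  0.2828]
```

View pics/5.png

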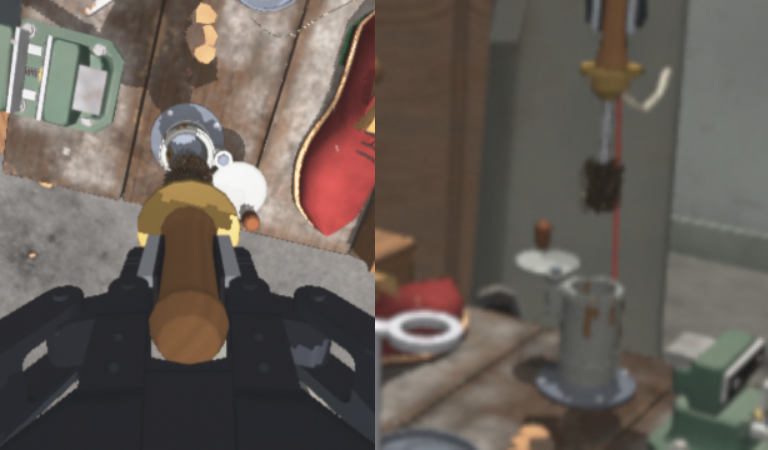

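The wrist half shows the brush held at (190,240), pointing at the mouth (190,150). In the scene half the bristles at (602,190) hang over the pot mouth (592,290). I'll check lean and centring numerically.

Run:
```python
from h import *
P=np.load("scene5.npy"); 
i=camera_info("scene"); e=np.array(i["eye"])
# project vertical line x,y at heights to compare
A=R.from_rotvec(i["attitude"]).as_matrix(); K=i["mtx"]
def proj(X):
    c=(np.array(X)-e)@A; x,y=c[0]/-c[2],-c[1]/-c[2]; s=1+i["k1"]*(x*x+y*y)
    u,v=K[0,0]*x*s+K[0,2],K[1,1]*y*s+K[1,2]; return round((u-280)*393/140+375),round((v-90)*450/160)
for z in (.168,.19,.25,.289): print("brush axis",z,proj((.4964,-.1283,z)))
for z in (.1,0): print("pot axis",z,proj((.4957,-.129,z)))
# stem & bristle centres by depth, scene camera; view dir horizontal offset = radius
v=np.array([.496,-.128])-e[:2]; v/=np.linalg.norm(v); lat=np.array([-v[1],v[0]])
m=np.hypot(P[...,0]-.496,P[...,1]+.128)<.035
for z0,z1 in((.168,.185),(.19,.21),(.215,.232),(.235,.25),(.284,.291)):
    q=P[m&(P[...,2]>z0)&(P[...,2]<z1)][:,:2]-[.4964,-.1283]; l=q@lat; print(z0,len(l),"lat mid mm",(1000*(l.min()+l.max())/2).round(1),(1000*np.median(l)).round(1),"width",(1000*np.ptp(l)).round(1))
W=np.load("wrist5.npy")
for z0,z1 in((.33,.385),(.285,.3),(.168,.215)):
    m=(W[...,2]>z0)&(W[...,2]<z1)&(np.hypot(W[...,0]-.496,W[...,1]+.128)<(.013 if z0>.3 else .03)); q=W[m]-[.4964,-.1283,0]; print("wrist",z0,len(q),(q.mean(0)*1000).round(1) if len(q) else "",(q.min(0)*1000).round(1) if len(q) else "",(q.max(0)*1000).round(1) if len(q) else "")
```

```text
brush axis 0.168 (597, 210)
brush axis 0.19 (599, 186)
brush axis 0.25 (605, 116)
brush axis 0.289 (609, 69)
pot axis 0.1 (591, 283)
pot axis 0 (583, 383)
0.168 83 lat mid mm -1.6 -1.8 width 33.9
0.19 124 lat mid mm -1.0 -2.4 width 36.0
0.215 28 lat mid mm -1.2 -0.6 width 8.2
0.235 19 lat mid mm -1.5 -0.9 width 6.9
0.284 46 lat mid mm -1.3 -0.6 width 49.6
wrist 0.33 4993 [ -1.7   4.8 365.2] [-13.2  -7.9 330. ] [ 12.3  11.9 384.9]
wrist 0.285 2400 [ -3.6  11.2 294.4] [-26.4 -13.7 288.6] [ 24.9  25.4 300. ]
wrist 0.168 625 [ -3.1  10.1 203.2] [-19.5  -4.5 174. ] [ 16.8  18.1 215. ]
```

```bash
python3 -m inch '[[0,0,0.03,0],[0,0,0.04,0],[0,0,0.04,0],[0,0,0.03,0],[0,0,0.02,0],[0,0,0.02,0],[0,0,0,0]]'; python3 to.py; python3 -m inch '[[0,0,0.03,0],[0,0,0.03,0],[0,0,0.03,0],[0,0,0.03,0],[0,0,0,0],[0,0,0,0]]'; python3 to.py .4957,-.129,.143
```

```text
clock: 17.27
tool_pos: [0.4959, -0.1288, 0.2028]
ee_rot: [-1.93, -2.477, 0.001]
force: [-0.1, -0.2, -1.5]
grip_width: 0.0198
gripper_force: 48.9
t 17.27 pos [ 0.4959 -0.1288  0.2028] yaw 104.14 tilt z [-0.001  0.    -1.   ] q6 -0.55 F [-0.1 -0.2 -1.5] w 0.0198 gf 48.9
clock: 18.02
tool_pos: [0.4965, -0.129, 0.1437]
ee_rot: [1.931, 2.478, 0.0]
force: [-0.0, -0.1, -0.7]
grip_width: 0.02
gripper_force: 48.8
t 18.02 pos [ 0.4965 -0.129   0.1437] yaw 104.14 tilt z [ 0. -0. -1.] q6 -0.55 F [-0.  -0.1 -0.7] w 0.02 gf 48.8
tool delta units [ 0.0004 -0.0016  0.0014] turn units
```

```bash
python3 -m inch '[[0,0,0.006,0],[0,0,0,0],[0,0,0,0],[0,0,-0.03,0],[0,0,-0.03,0],[0,0,-0.03,0],[0,0,-0.03,0],[0,0,0,0],[0,0,0,0],[0,0,0.03,0],[0,0,0.03,0],[0,0,0.03,0],[0,0,0.03,0],[0,0,0,0],[0,0,0,0]]';python3 to.py; python3 -m inch '[[0,0,-0.03,0],[0,0,-0.03,0],[0,0,-0.03,0],[0,0,-0.03,0],[0,0,0,0],[0,0,0,0]]'; python3 to.py;  python3 -m inch '[[0,0,0.03,0],[0,0,0.03,0],[0,0,0.03,0],[0,0,0.03,0],[0,0,0,0],[0,0,0,0],[0,0,0,0]]'; python3 to.py; python3 -m inch '[[0,0,-0.03,0],[0,0,-0.04,0],[0,0,-0.04,0],[0,0,-0.04,0],[0,0,-0.04,0],[0,0,-0.04,0],[0,0,-0.04,0],[0,0,-0.036,0],[0,0,0,0],[0,0,0,0]]'; python3 to.py .5333,.0862,.29,104
```

```text
clock: 19.9
tool_pos: [0.4965, -0.129, 0.1407]
ee_rot: [1.931, 2.478, 0.0]
force: [-0.4, 0.8, -1.4]
grip_width: 0.0197
gripper_force: 48.9
t 19.9 pos [ 0.4965 -0.129   0.1407] yaw 104.14 tilt z [ 0. -0. -1.] q6 -0.55 F [-0.4  0.8 -1.4] w 0.0197 gf 48.9
clock: 20.65
tool_pos: [0.4961, -0.1288, 0.2004]
ee_rot: [-1.931, -2.478, 0.0]
force: [0.2, -0.9, -1.6]
grip_width: 0.0198
gripper_force: 49.0
t 20.65 pos [ 0.4961 -0.1288  0.2004] yaw 104.14 tilt z [-0.  0. -1.] q6 -0.55 F [ 0.2 -0.9 -1.6] w 0.0198 gf 49.0
clock: 21.52
tool_pos: [0.497, -0.1291, 0.1415]
ee_rot: [1.93, 2.477, 0.001]
force: [0.1, 0.4, -1.5]
grip_width: 0.0199
gripper_force: 49.0
t 21.52 pos [ 0.497  -0.1291  0.1415] yaw 104.14 tilt z [ 0.002 -0.    -1.   ] q6 -0.55 F [ 0.1  0.4 -1.5] w 0.0199 gf 49.0
clock: 22.78
tool_pos: [0.496, -0.1288, 0.2929]
ee_rot: [-1.93, -2.477, 0.001]
force: [0.2, 0.7, -1.4]
grip_width: 0.0204
gripper_force: 49.0
t 22.77 pos [ 0.496  -0.1288  0.2929] yaw 104.14 tilt z [-0.001  0.    -1.   ] q6 -0.55 F [ 0.2  0.7 -1.4] w 0.0204 gf 49.0
tool delta units [0.3987 0.1775 0.0059] turn units 0.005
```

```bash
python3 -m inch '[[0.0199,0.0089,0,0],[0.0399,0.0177,0,0],[0.0399,0.0177,0,0],[0.0399,0.0177,0,0],[0,0,0,0]]'
python3 - <<'E'
from h import *
for n in("top","scene"):
    p,d=snapshot(n); P=pts(n,d)
    m=((abs(P[...,2]-.128)<.006)&(np.hypot(P[...,0]-.532,P[...,1]-.0857)<.034)).astype(np.uint8)
    m=cv2.morphologyEx(m,cv2.MORPH_CLOSE,np.ones((2,2),np.uint8))
    cs,_=cv2.findContours(m,cv2.RETR_CCOMP,cv2.CHAIN_APPROX_NONE); print(n,m.sum(),[len(c) for c in cs])
    for c in cs:
        if len(c)>=18:
            (u,v),ax,_=cv2.fitEllipse(c); print(ray(n,u,v,.128).round(4),ax)
    for z in(.124,.126,.128,.13):
        pass
    c=p[190:270,250:330] if n=="top" else p[165:245,250:340]; cv2.imwrite(f"pics/eye_{n}.png",cv2.resize(c,(400,400),interpolation=cv2.INTER_CUBIC))
a=cv2.imread("pics/eye_top.png");b=cv2.imread("pics/eye_scene.png");cv2.imwrite("pics/eye.png",np.hstack([a,b]))
E
python3 to.py
```

```text
clock: 23.4
tool_pos: [0.509, -0.0519, 0.2926]
ee_rot: [-1.927, -2.479, 0.001]
force: [0.4, 0.7, -0.8]
grip_width: 0.02
gripper_force: 49.0
top 363 [80, 54]
[0.5311 0.0835 0.128 ] (26.527658462524414, 28.497556686401367)
[0.5303 0.083  0.128 ] (18.921459197998047, 19.583171844482422)
scene 215 [64, 37]
[0.5235 0.0958 0.128 ] (11.81604290008545, 28.109024047851562)
[0.5233 0.0947 0.128 ] (6.842957496643066, 17.69395637512207)
t 23.5 pos [ 0.509  -0.0534  0.2929] yaw 104.2 tilt z [-0.001 -0.    -1.   ] q6 -0.4 F [-0.3 -0.3 -0.1] w 0.0198 gf 49.0
```

View pics/eye.png

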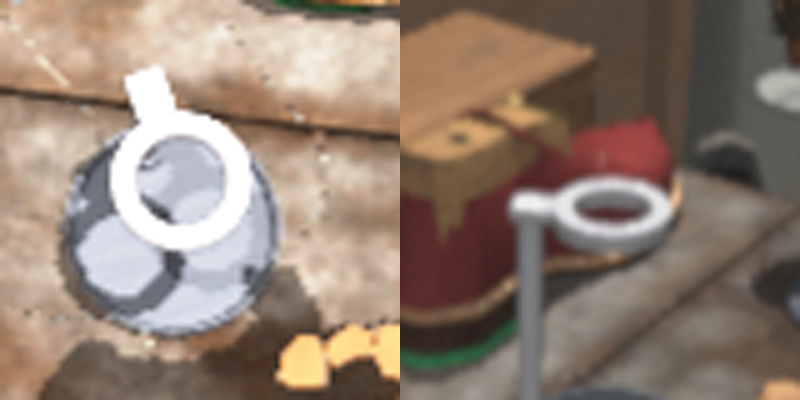

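The eye centre is near (181,178) in the top crop and the hole is near (611,207) in the scene crop.

```bash
python3 - <<'E'
from h import *
print(ray("top",250+181.5/5-.4,190+178.5/5-.4,.128),ray("scene",250+(211+.5)*90/400-.5,165+207.5/5-.5,.127))
E
python3 to.py .5315,.0850,.29,104
```

```text
[0.53246073 0.0860906  0.128     ] [0.53238422 0.08636263 0.127     ]
t 23.5 pos [ 0.509  -0.0534  0.2929] yaw 104.2 tilt z [-0.001 -0.    -1.   ] q6 -0.4 F [-0.3 -0.3 -0.1] w 0.0198 gf 49.0
tool delta units [0.2572 0.1116 0.0057] turn units 0.007
```

```bash
python3 to.py .533,.0864,.29,104; python3 -m inch '[[0.0434,0.0191,0,0],[0.0434,0.0191,0,0],[0.0434,0.0191,0,0],[0.0434,0.0191,0,0],[0.0434,0.0191,0,0],[0.0434,0.0191,0,0],[0,0,0,0],[0,0,0,0],[0,0,0,0]]'; python3 to.py .533,.0864,.135,104
python3 - <<'E'
from h import *
p,d=snapshot("scene"); P=pts("scene",d); e=np.array(camera_info("scene")["eye"]); c=np.array([.5324,.0862])
v=c-e[:2]; v/=np.linalg.norm(v); lat=np.array([-v[1],v[0]]); print("lat dir",lat)
m=np.hypot(P[...,0]-c[0],P[...,1]-c[1])<.035
for z0,z1 in((.168,.185),(.19,.21),(.215,.232),(.235,.25),(.284,.291),(.12,.132)):
    q=P[m&(P[...,2]>z0)&(P[...,2]<z1)][:,:2]-c; l=q@lat; print(z0,len(l),"lat mid mm",(1000*(l.min()+l.max())/2).round(1),"median",(1000*np.median(l)).round(1),"w",(1000*np.ptp(l)).round(1))
E
```

```text
t 23.5 pos [ 0.509  -0.0534  0.2929] yaw 104.2 tilt z [-0.001 -0.    -1.   ] q6 -0.4 F [-0.3 -0.3 -0.1] w 0.0198 gf 49.0
tool delta units [0.2592 0.1152 0.0057] turn units 0.007
clock: 24.62
tool_pos: [0.533, 0.0856, 0.2935]
ee_rot: [1.932, 2.477, -0.001]
force: [0.7, 0.2, 0.2]
grip_width: 0.0202
gripper_force: 49.0
t 24.62 pos [0.533  0.0856 0.2935] yaw 104.08 tilt z [-0. -0. -1.] q6 -0.13 F [0.7 0.2 0.2] w 0.0202 gf 49.0
tool delta units [0.0016 0.0006 0.317 ] turn units 0.003
lat dir [0.83460796 0.5508444 ]
0.168 103 lat mid mm -0.9 median -3.0 w 33.4
0.19 166 lat mid mm -1.6 median -2.6 w 35.4
0.215 32 lat mid mm -1.9 median -1.1 w 8.2
0.235 32 lat mid mm -1.7 median -1.6 w 8.3
0.284 112 lat mid mm -1.6 median 1.1 w 49.2
0.12 254 lat mid mm 2.4 median 2.1 w 64.3
```

```bash
python3 -m inch '[[0.001,0.0025,0,0],[0,0,0.03,0],[0,0,0.03,0],[0,0,0.02,0],[0,0,0.02,0],[0,0,0.02,0],[0,0,0,0]]'; python3 to.py .533,.0864,.135,104
```

```text
clock: 25.55
tool_pos: [0.5334, 0.0874, 0.2324]
ee_rot: [-1.93, -2.477, 0.002]
force: [0.4, 0.4, -0.3]
grip_width: 0.0199
gripper_force: 49.0
t 25.55 pos [0.5334 0.0874 0.2324] yaw 104.15 tilt z [-0.002 -0.    -1.   ] q6 -0.13 F [ 0.4  0.4 -0.3] w 0.0199 gf 49.0
tool delta units [-0.0017 -0.0009  0.1948] turn units 0.005
```

```bash
python3 -m inch '[[-0.001,0,0.02,0],[0,0,0.03,0],[0,0,0.03,0],[0,0,0.03,0],[0,0,0.02,0],[0,0,0.02,0],[0,0,0,0],[0,0,0,0]]'; python3 to.py .533,.0864,.135,104;  python3 -m inch '[[0,0,0.01,0],[0,0,0.01,0],[0,0,0.01,0],[0,0,0.008,0],[0,0,0,0],[0,0,0,0]]'; python3 to.py .533,.0864,.135,104
```

```text
clock: 26.55
tool_pos: [0.5346, 0.087, 0.159]
ee_rot: [1.931, 2.478, 0.001]
force: [-0.3, 0.1, -1.6]
grip_width: 0.0203
gripper_force: 49.0
t 26.55 pos [0.5346 0.087  0.159 ] yaw 104.14 tilt z [ 0.001  0.    -1.   ] q6 -0.13 F [-0.3  0.1 -1.6] w 0.0203 gf 49.0
tool delta units [-0.0003 -0.0035  0.048 ] turn units 0.005
clock: 27.3
tool_pos: [0.5343, 0.0869, 0.1396]
ee_rot: [1.931, 2.478, 0.0]
force: [0.5, 0.5, -1.0]
grip_width: 0.02
gripper_force: 49.0
t 27.3 pos [0.5343 0.0869 0.1396] yaw 104.14 tilt z [ 0.  0. -1.] q6 -0.13 F [ 0.5  0.5 -1. ] w 0.02 gf 49.0
tool delta units [-0.0004 -0.0028  0.0093] turn units 0.005
```

Free of contact so far, and the flange is about 5 mm up. I'll lower until it seats.

```bash
python3 -m inch '[[0,0,0.004,0],[0,0,0.003,0],[0,0,0.002,0],[0,0,0,0],[0,0,0,0]]'; python3 to.py .533,.0864,.135,104
```

```text
clock: 27.92
tool_pos: [0.5343, 0.0869, 0.1351]
ee_rot: [-1.931, -2.478, 0.0]
force: [0.1, 0.3, -0.5]
grip_width: 0.02
gripper_force: 49.3
t 27.93 pos [0.5343 0.0869 0.1351] yaw 104.14 tilt z [-0. -0. -1.] q6 -0.13 F [ 0.1  0.3 -0.5] w 0.02 gf 49.3
tool delta units [-0.0004 -0.0027  0.0002] turn units 0.005
```

```bash
python3 -m inch '[[0,0,0.001,0],[0,0,0.001,0],[0,0,0,0]]'; python3 to.py .533,.0864,.135,104; python3 -m inch '[[0,0,0,0],[0,0,0,0],[0,0,0,0],[0,0,0,0],[0,0,0,0]]' -0.3;  python3 -m inch '[[0,0,-0.05,0],[0,0,-0.08,0],[0,0,-0.08,0],[0,0,-0.05,0],[-0.1,0,0,0],[-0.1,0,0,0],[-0.1,0,0,0],[0,0,0,0],[0,0,0,0]]'; python3 to.py
python3 - <<'E'
from h import *
t,_=snapshot("top"); s,d=snapshot("scene"); P=pts("scene",d)
c=np.array([.5324,.0862]); m=np.hypot(P[...,0]-c[0],P[...,1]-c[1])<.035; e=np.array(camera_info("scene")["eye"]); v=c-e[:2]; v/=np.linalg.norm(v); lat=np.array([-v[1],v[0]])
for z0,z1 in((.01,.05),(.06,.1),(.11,.128),(.130,.14),(.15,.17),(.19,.212)):
    l=(P[m&(P[...,2]>z0)&(P[...,2]<z1)][:,:2]-c)@lat; print(z0,len(l),"mid",((l.min()+l.max())*500).round(1),"w",(1000*np.ptp(l)).round(1))
print("top z",P[m][:,2].max())
cv2.imwrite("pics/fin.png",np.hstack([cv2.resize(t[190:300,260:420],(400,275),interpolation=cv2.INTER_CUBIC),cv2.resize(s[150:260,250:410],(400,275),interpolation=cv2.INTER_CUBIC)]))
E
```

```text
clock: 28.3
tool_pos: [0.5344, 0.0869, 0.1348]
ee_rot: [1.931, 2.478, 0.0]
force: [-3.9, -1.0, 6.1]
grip_width: 0.0199
gripper_force: 49.4
t 28.3 pos [0.5344 0.0869 0.1348] yaw 104.14 tilt z [ 0.  0. -1.] q6 -0.13 F [-3.9 -1.   6.1] w 0.0199 gf 49.4
tool delta units [-0.0003 -0.0029 -0.0003] turn units 0.005
clock: 28.92
tool_pos: [0.5342, 0.0869, 0.134]
ee_rot: [-1.931, -2.478, 0.0]
force: [0.4, 0.2, -1.0]
grip_width: 0.0554
gripper_force: 0.0
clock: 30.05
tool_pos: [0.5707, -0.0583, 0.2638]
ee_rot: [-1.932, -2.476, -0.0]
force: [0.1, 0.3, 0.2]
grip_width: 0.0555
gripper_force: 0.0
t 30.05 pos [ 0.5707 -0.0583  0.2638] yaw 104.1 tilt z [-0.001  0.001 -1.   ] q6 -0.39 F [0.1 0.3 0.2] w 0.0555 gf 0.0
0.01 248 mid 8.7 w 51.8
0.06 76 mid 15.8 w 37.7
0.11 174 mid 2.3 w 64.4
0.13 169 mid 1.5 w 49.1
0.15 82 mid -0.1 w 18.9
0.19 109 mid 0.7 w 22.7
top z 0.21531734597318675
```

View pics/fin.png

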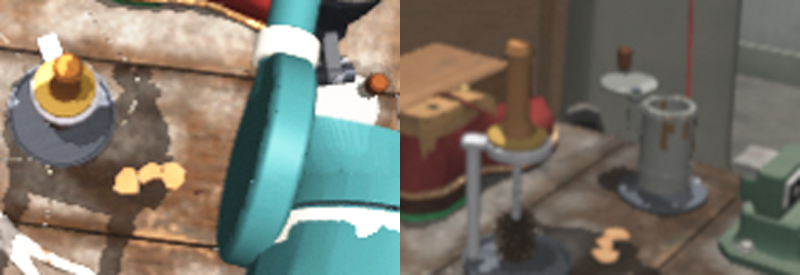

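The brush hangs upright with its flange seated on the eye (right half, about (518,140)). The cover stands wide open at about 2.0 rad and the arm is clear.

```bash
python3 -c "
from cell import hand_in
print(hand_in())"
```

```text
the job is handed in; nothing more can be done
None
```

I handed the job in at about 30 s: cover open at about 2.0 rad, pot brushed with three full strokes, brush hung back in the eye with its flange seated, and nothing else touched as far as I could see. The hand-in returned no verdict.

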